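Put the jar away in the lidded storage chest

TASK

The specimen jar standing on the lid of the low grey storage chest belongs inside the chest. Stand it out of the way on the small black rubber mat, lift the chest's lid by its front lip all the way back until it rests open on its stop, then put the jar upright in the one cell that is empty and leave the lid open. Set the jar down rather than dropping it, never tip it over, and do not push the other things on the worktop or the two vials in the chest about.

Things in the scene. Friction and masses are not known exactly. Their poses are not given: they have to be found in the camera images.
- chest: Grey storage chest, fixed to the worktop, low box 130 deep (x) x 204 wide (y). Origin: centre of its underside, on the worktop; own +x points from front (lip) to back (hinge), +y along its width; the front faces the left of the worktop. Base walls are 46 high, 4 thick, floor top at z = 6. The closed lid reaches z = 92, flat on top, above the whole base.
- cell_mid (a point): Floor centre of the middle cell. The open base has a row of three cells along chest y, each 70 (x) x 60 (y), centres at chest x = -26, y = -64, 0, +64, parted by dividers 30 high; floor 6 above the worktop. Two hold a vial, one is empty (varies). Behind the row is an open tray 48 deep, not a cell. Axes as the chest's.
- chest_lid (a joint): Hinge of the chest's lid: 0 closed, grows as the lid is lifted, rests on its stop at 1.75 rad. Axis along chest y at chest x = +65, z = 47. The lid is a hollow cover 45 high, 130 deep, walls 3, 0.28 kg, damped hinge. It falls shut if let go below about 1.2 rad, and sinks on to its stop by itself beyond that. No latch.
- lip (a point): Middle of the front lower edge of the lid's lip, moves with the lid. The lip is a straight ledge 190 long (y), 6 thick, standing 18 out from the lid's lower front edge: its underside is 47 above the worktop when closed, nothing beneath it. It can be hooked from below anywhere along its length. Hinge to this point: 148. Own x points from lip to hinge, z out of the lid's top.
- jar: The specimen jar: round, 48 diameter, 70 high, wide screw cap; stands on the lid at the start. Origin: centre of its underside, z up. Under 0.1 kg.
- pad: Black rubber pad, 42 diameter, 3 thick, fixed in the middle of the empty cell's floor, hidden until the lid is open; origin: centre of its underside (6 above the worktop). The jar stands on it.
- mat: Black rubber mat 90 x 90 x 4, fixed flat on the worktop to the robot's right, free of other things; origin: centre of its underside. Between it and the chest, at the back, stands a bench centrifuge 180 high (x from 510, y from -55 to 155 in the world): carry the jar in front of it. A wall cabinet hangs 590 above the back of the worktop (from about x = 650).
- vial_a: Capped vial 34 diameter, 62 high, in one of the cells; origin: centre of its underside.
- vial_b: Capped vial 31 diameter, 58 high, in another cell; origin: centre of its underside.
- carton: Small carton standing upright, 50 x 28 x 60 high, on the worktop about 50 in front of the lip, near one of its ends (left or right varies); origin: centre of its underside. Leave it alone.
- dish: Flat petri dish, 63 diameter, 15 high, on the worktop before the other end of the lip; origin: centre of its underside. Leave it alone.
- tape_roll: Roll of tape lying flat, 96 diameter, 25 high; origin: centre of its underside. Leave it alone.
- tally: Round hand tally counter, 55 x 73 x 23; origin: centre of its underside. Leave it alone.
- tube: Capped sample tube lying, 16 x 95 x 17; origin: centre of its underside. Leave it alone.
- forceps: Forceps lying, 16 x 130 x 8; origin: centre of its underside. Leave it alone.

How it is judged:
By the outcome, as a careful person would: the job done as asked, in the order asked, and still so for the second after the job is handed in, with the robot touching nothing.
It also fails if it takes over 72 s, if anything falls off the work surface, if the arm or the gripper's body presses on something with over 40 N, if the wrist force passes 120 N, or if a joint passes its speed limit or range.

ROBOT

A 6-joint arm with a two-finger parallel gripper is mounted at the origin on a cart in front of the work surface, level with it; the furniture and walls round the work are solid. World frame = base frame: x ahead of the robot, y to its left, z up, the work surface at z = 0. Lengths are in m, angles in degrees, forces in N, time in s.
With the tool pointing down it reaches from about 0.375 to 0.9 m from the base axis. Payload 3.1 kg.
Tool frame: the origin (TCP) lies on the centre line of the jaws, within the pads' length; the fingertips stand 25 mm ahead of it and the grasp point (between the pads) lies 6 mm ahead of it; y points along the fingers, x is the direction in which the jaws open and shut, and the axes are right-handed (so a half turn about y gives the same grasp; the last joint's range is limited). The gripper opens to 87 mm and grips with 3 to 60 N. Pads are 19 mm wide; open, the fingers measure 117 mm over their backs; the gripper's body (75 mm by 190 mm) begins 51 mm behind the grasp point.
Start: joints at [57.897, 30.224, 82.088, -0, 67.689, -10.227], TCP at [0.233, 0.58, 0.248] pointing down, gripper open.
Joint ranges: [-176.69, 176.69], [-43.24, 126.21], [12.49, 139.97], [-82, 262], [0, 151.66], [-163.58, 163.58]. Speed limits (degrees/s): [159.86, 159.86, 180, 180, 180, 180].

INTERFACE

Orientations are given as a 3x3 rotation matrix whose columns are the frame's x, y, z axes.
In Python, from rig import * gives the robot as it stands.
- The arm moves only by the tool play_rows, never from a script. Its argument "commands" is a list of rows, each a list of 2 entries, a list of its own where there are three numbers: the shift along the world's x, y, z in m, then the turn, a rotation vector about the world's x, y, z in rad. A call has 1 to 10 rows; each row is the pose to reach, as a shift and turn from the pose commanded when the call began; what a row does not reach only later rows make up. A row lasts 1/8 s, in which the tool goes at most 62.5 mm and 10.7 degrees, less where a joint would pass 70% of its speed; a pose out of reach is approached as far as the arm can. A call with a gripper value outside its range is refused whole. "gripper" is the finger opening in m, from 0 to 0.087, set as the call begins (left out, the last holds). The fingers move at their own pace and stop on an object; the grip force is fixed at half the most. Time passes only in rows, so rows that repeat a pose let the fingers close. It gives the time, the measured TCP pose, the force and the opening at its end, in the units of the state.
- read_state(): the state, without advancing time (a new reading comes with each control period).
- capture(name): name is "scene" or "top" or "wrist"; returns a dict with "frame" (420x560x3 uint8, red, green, blue), "depth" (420x560 float32, m along the optical axis (not along the pixel's ray), 0 where there is no reading), "mtx" (3x3 intrinsics, pixels), "cam_to_world" (4x4, takes a point from camera to world coordinates); the wrist camera has in their place "hand_eye" (4x4, takes a point from camera to tool coordinates, whose origin is the TCP and whose axes are the tool frame's). Camera axes: x right, y down, z forward; pixel columns grow to the right and rows downward; lengths in m; the calibration is good to about 2 mm. A picture is of the moment at which its call begins: read the wrist's pose just before it.
- hand_in(): hands the job in, once; it reports no verdict.
The state is a dict: "time_s": time; "joint_positions": joint angles; "qvel": joint speeds; "tau": joint torques, N m; "position": TCP position; "tcp_rot": TCP orientation; "force": force on the tool from outside, world axes, zero at the start; "moment": the same for the moment, N m; "opening": opening from 0.0 (shut) to 1.0 (fully open).
Only numpy, scipy, OpenCV 4.12 (cv2) and the standard library are available. Lean on these libraries where they do the work, as an engineer would, in place of code of your own. Each camera call takes 0.05 s, during which the arm holds its last target. There are 200 camera calls.

## Working session

There is one attempt and no reset: what is moved stays moved. The work goes in short steps, Python scripts to look and compute and a tool call to move; the robot and the scene stay as the last step left them, time stands still between calls to the robot, and variables do not carry over. Pictures are saved under pics/ and viewed, about 8 in all and at most 12, crops included, and the job is handed in when it is done.

Besides the shell and the picture viewer there is one more tool, called after "Call:" as name(argument=value, ...), one argument or row to a line, values as JSON. play_rows: Moves the arm, as the interface text tells. Its arguments: {"type":"object","properties":{"commands":{"type":"array"},"gripper":{"type":"number"}},"required":["commands"]}

```bash
mkdir -p pics; ls; cat > h.py <<'E'
from rig import *
import numpy as np, cv2
def cap(n,f=None):
    s=read_state(); c=capture(n)
    T=c.get("cam_to_world")
    if T is None:
        W=np.eye(4);W[:3,:3]=np.array(s["tcp_rot"]);W[:3,3]=s["position"];T=W@np.array(c["hand_eye"])
    c["T"]=np.array(T);c["mtx"]=np.array(c["mtx"])
    if f: cv2.imwrite(f"pics/{f}.png",c["frame"][:,:,::-1])
    return c
def cloud(c):
    h,w=c["depth"].shape;K=c["mtx"];u,v=np.meshgrid(np.arange(w),np.arange(h));d=c["depth"]
    P=np.stack([(u-K[0,2])/K[0,0]*d,(v-K[1,2])/K[1,1]*d,d],-1)
    Q=P@c["T"][:3,:3].T+c["T"][:3,3];Q[d==0]=np.nan
    return Q
def ray(c,u,v,z):
    d=c["T"][:3,:3]@np.linalg.solve(c["mtx"],[u,v,1.]);o=c["T"][:3,3]
    return o+d*(z-o[2])/d[2]
def show(*cs,f):
    cv2.imwrite(f"pics/{f}.png",np.hstack([cv2.resize(c["frame"],(400,300)) for c in cs])[:,:,::-1])
E
python3 - <<'E'
from h import *
s=read_state();print(s)
a=cap("top","top0");b=cap("scene","scene0")
print(a["T"],b["T"],a["mtx"])
np.savez("t0",**{k:a[k] for k in("frame","depth","mtx","T")})
np.savez("s0",**{k:b[k] for k in("frame","depth","mtx","T")})
E
```

```text
pics
{'time_s': 0.0, 'joint_positions': array([ 5.78982114e+01,  3.02789491e+01,  8.21562996e+01, -7.74046568e-04,
        6.76900205e+01, -1.02248282e+01]), 'qvel': array([-0.09339542,  0.05847357,  0.10355338,  0.06728304, -0.06834089,
       -0.10039545]), 'tau': array([ 3.71800979e-04, -4.40041566e+01, -1.76591778e+01,  6.34295843e-02,
        5.80646074e-02, -1.50709484e-04]), 'position': array([0.23246601, 0.57942265, 0.24657225]), 'tcp_rot': array([[ 3.72608641e-01, -1.15129831e-03, -9.27987864e-01],
       [ 9.27986078e-01, -1.85871811e-03,  3.72610230e-01],
       [-2.15385337e-03, -9.99997610e-01,  3.75814374e-04]]), 'force': array([ 0.2142873 , -0.63048552, -0.2601718 ]), 'moment': array([-0.01135104, -0.02564043, -0.02861122]), 'opening': 0.9982850685663927}
[[ 0.0222926  -0.99787225  0.06127006  0.41143839]
 [-0.99964159 -0.02315691 -0.01343284  0.15177756]
 [ 0.01482308 -0.06094865 -0.99803083  1.26125725]
 [ 0.          0.          0.          1.        ]] [[ 0.75644082 -0.38438742  0.52919145  0.00609069]
 [-0.65381517 -0.42215473  0.62794196 -0.47347994]
 [-0.01797232 -0.82099433 -0.5706534   0.63355534]
 [ 0.          0.          0.          1.        ]] [[466.75129278   0.         280.5853191 ]
 [  0.         466.75129278 210.35977697]
 [  0.           0.           1.        ]]
```

View pics/top0.png

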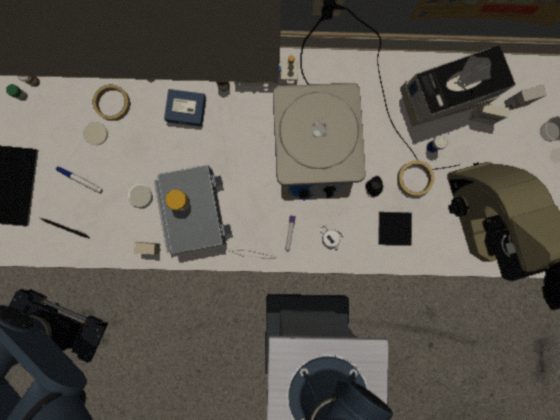

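View pics/scene0.png

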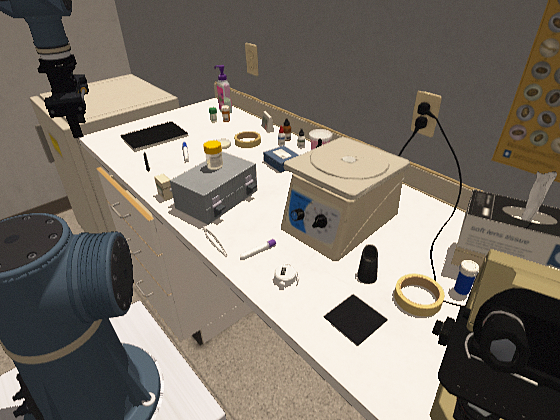

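The top view shows the chest around (190,210) with its lip to the left (+y) and the orange-capped jar at (177,200). The mat is at (395,228), the dish at (140,196), the carton at (146,248) and the centrifuge at (320,130).

```bash
cat >> h.py <<'E'
def load(f):
    z=np.load(f+".npz");return {k:z[k] for k in z.files}
E
python3 - <<'E'
from h import *
a=load("t0");Q=cloud(a);F=a["frame"].astype(int)
hsv=cv2.cvtColor(a["frame"],cv2.COLOR_RGB2HSV)
x,y,z=Q[...,0],Q[...,1],Q[...,2]
def rect(m,name):
    m=m.astype(np.uint8);n,l,st,_=cv2.connectedComponentsWithStats(m);i=1+np.argmax(st[1:,4]);m=l==i
    r=cv2.minAreaRect(Q[m][:,:2].astype(np.float32)*1000)
    print(name,st[i],"z",np.nanmedian(z[m]),"rect",r,"mean",Q[m].mean(0)); return m
U,V=np.meshgrid(np.arange(560),np.arange(420))
box=lambda u0,u1,v0,v1:(U>=u0)&(U<=u1)&(V>=v0)&(V<=v1)
lid=rect(box(130,240,150,265)&(abs(z-.092)<.012),"lidtop")
print(cv2.boxPoints(cv2.minAreaRect(Q[lid][:,:2].astype(np.float32)*1000)))
j=rect(box(150,210,180,225)&(z>.14),"jar")
m=rect(box(370,425,205,250)&(hsv[...,2]<60),"mat")
mm=cv2.minAreaRect(np.argwhere(m)[:,::-1].astype(np.float32));print("mat ray",ray(a,*mm[0],.004))
rect(box(130,162,235,262)&(z>.035),"carton")
rect(box(120,156,180,215)&(z>.008)&(z<.03),"dish")
rect(box(315,345,222,255)&(z>.012)&(z<.05),"tally")
rect(box(280,300,210,255)&(z>.008)&(z<.05),"tube")
rect(box(80,135,80,125)&(z>.012)&(z<.05),"tapeL")
rect(box(395,440,155,200)&(z>.012)&(z<.05),"tapeR")
rect(box(135,210,160,262)&(z>.035)&(z<.065),"lip")
b=load("s0");Qb=cloud(b);hb=cv2.cvtColor(b["frame"],cv2.COLOR_RGB2HSV)
k=(Qb[...,2]>.09)&(abs(Qb[...,0]-.44)<.15)&(abs(Qb[...,1]-.45)<.2)
t=Qb[k];print("scene lid z",np.median(t[t[:,2]<.12][:,2]),"jar top",t[t[:,2]>.155].mean(0),t[:,2].max())
E
```

```text
lidtop [ 157  165   66   89 3861] z 0.09145961298639205 rect ((482.0892333984375, 365.05816650390625), (204.5867919921875, 131.60252380371094), 11.921965599060059) mean [0.47917165 0.3608556  0.09147752]
[[368.40915 408.3084 ]
 [395.5955  279.54456]
 [595.7693  321.80792]
 [568.583   450.57178]]
jar [165 190  22  20 350] z 0.16123603386959884 rect ((499.0365295410156, 386.11920166015625), (45.30289840698242, 47.79325866699219), 1.5942213535308838) mean [0.49897565 0.38473846 0.1607498 ]
mat [ 379  212   32   33 1010] z 0.003809029383067042 rect ((447.6011657714844, -174.00198364257812), (86.31009674072266, 86.6556396484375), 0.2203853279352188) mean [nan nan nan]
mat ray [ 0.44801588 -0.17401553  0.004     ]
carton [134 243  23  12 244] z 0.059029068275610386 rect ((379.80889892578125, 481.736572265625), (50.44553756713867, 28.394990921020508), 89.4496841430664) mean [0.3801127  0.47930018 0.05803021]
dish [128 184  24  23 433] z 0.015108189972499408 rect ((520.2955932617188, 513.67236328125), (59.31597900390625, 61.265106201171875), 1.6885877847671509) mean [0.52044392 0.51356362 0.
[... 382 characters left out ...]
 0.10901423 0.01262429]
tapeL [ 92  84  37  36 471] z 0.023114342327440474 rect ((769.737060546875, 599.5316772460938), (96.35411834716797, 92.77043914794922), 46.364654541015625) mean [0.76929188 0.59909363 0.02241826]
tapeR [398 160  36  36 436] z 0.02356227422776591 rect ((584.1121826171875, -225.71429443359375), (93.64115142822266, 94.57470703125), 89.72211456298828) mean [ 0.58416484 -0.22559606  0.02306947]
lip [154 180  17  73 312] z 0.052560639759126615 rect ((464.833984375, 442.4638671875), (190.36927795410156, 13.075361251831055), 12.356061935424805) mean [0.46377728 0.44173191 0.0525529 ]
scene lid z 0.09130606568941169 jar top [0.44666926 0.43977864 0.21005837] 0.5123969402120336
```

Call:
play_rows(
  commands=[
    [[0.02, -0.015, 0.0], [0, 0, 0.05]],
    [[0.055, -0.04, 0.0], [0, 0, 0.13]],
    [[0.095, -0.07, 0.0], [0, 0, 0.22]],
    [[0.135, -0.098, 0.0], [0, 0, 0.31]],
    [[0.175, -0.127, 0.0], [0, 0, 0.4]],
    [[0.215, -0.156, 0.0], [0, 0, 0.48]],
    [[0.245, -0.178, 0.0], [0, 0, 0.55]],
    [[0.26, -0.189, 0.0], [0, 0, 0.58]],
    [[0.266, -0.194, 0.0], [0, 0, 0.59]],
    [[0.266, -0.194, 0.0], [0, 0, 0.59]],
  ],
  gripper=0.087,
)

```text
time_s: 1.35
position: [0.4986, 0.3858, 0.2472]
tcp_rot: [[-0.206, -0.001, -0.979], [0.979, -0.0, -0.206], [-0.0, -1.0, 0.001]]
force: [0.1, 0.7, 1.0]
opening: 1.0
```

```bash
python3 - <<'E'
from h import *
s=read_state();print(s["time_s"],s["position"],s["joint_positions"].round(1),s["tcp_rot"].round(3),s["force"].round(2))
c=cap("wrist","w1");Q=cloud(c);z=Q[...,2]
print("hand_eye",np.array(c["hand_eye"]).round(3))
hsv=cv2.cvtColor(c["frame"],cv2.COLOR_RGB2HSV)
m=(z>.15)&(z<.175)&(hsv[...,1]>120)
P=Q[m];print(len(P),np.median(P[:,2]),cv2.minEnclosingCircle(P[:,:2].astype(np.float32)*1000))
E
```

```text
1.35 [0.49856471 0.38584598 0.24715186] [ 27.6  30.7  81.2   0.   68.1 -74.3] [[-0.206 -0.001 -0.979]
 [ 0.979 -0.    -0.206]
 [-0.    -1.     0.001]] [0.14 0.73 1.04]
hand_eye [[ 1.     0.    -0.    -0.001]
 [ 0.    -0.271  0.963 -0.137]
 [ 0.    -0.963 -0.271  0.073]
 [ 0.     0.     0.     1.   ]]
3753 0.16197993208268394 ((500.6833801269531, 386.03302001953125), 24.311710357666016)
```

View pics/w1.png

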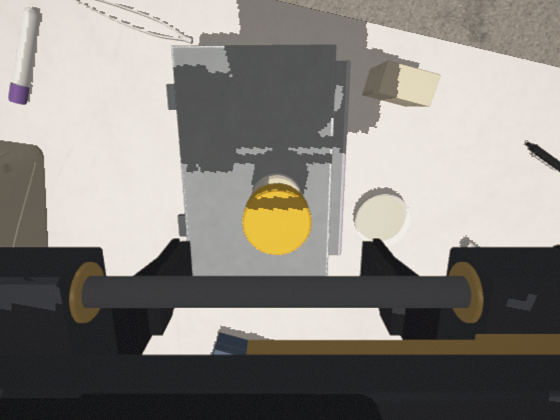

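The wrist view shows the jar's yellow cap centred between the jaws at (277,220), with the dish at (381,217) and the carton at (402,83). The jar is at (0.5005, 0.386) with its top at 0.162, which fits the stated sizes. Next I descend and grip the cap.

Call:
play_rows(
  commands=[
    [[0.001, 0.0, -0.015], [0, 0, 0]],
    [[0.001, 0.0, -0.035], [0, 0, 0]],
    [[0.001, 0.0, -0.055], [0, 0, 0]],
    [[0.001, 0.0, -0.07], [0, 0, 0]],
    [[0.001, 0.0, -0.08], [0, 0, 0]],
    [[0.001, 0.0, -0.085], [0, 0, 0]],
    [[0.001, 0.0, -0.087], [0, 0, 0]],
    [[0.001, 0.0, -0.087], [0, 0, 0]],
  ],
)

```text
time_s: 2.4
position: [0.5001, 0.3861, 0.1609]
tcp_rot: [[-0.207, 0.001, -0.978], [0.978, 0.0, -0.207], [0.0, -1.0, -0.001]]
force: [-0.2, -0.5, 0.6]
opening: 0.998
```

Call:
play_rows(
  commands=[
    [[0, 0, 0], [0, 0, 0]],
    [[0, 0, 0], [0, 0, 0]],
    [[0, 0, 0], [0, 0, 0]],
    [[0, 0, 0], [0, 0, 0]],
    [[0, 0, 0], [0, 0, 0]],
    [[0, 0, 0], [0, 0, 0]],
  ],
  gripper=0.035,
)

```text
time_s: 3.15
position: [0.4999, 0.386, 0.1606]
tcp_rot: [[-0.207, 0.0, -0.978], [0.978, 0.0, -0.207], [0.0, -1.0, -0.0]]
force: [0.3, -0.9, -0.1]
opening: 0.546
```

Call:
play_rows(
  commands=[
    [[0, 0, 0.005], [0, 0, 0]],
    [[0, 0, 0.015], [0, 0, 0]],
    [[0, 0, 0.03], [0, 0, 0]],
    [[0, 0, 0.045], [0, 0, 0]],
    [[0, 0, 0.06], [0, 0, 0]],
    [[0, 0, 0.07], [0, 0, 0]],
    [[0, 0, 0.07], [0, 0, 0]],
  ],
)

```text
time_s: 4.03
position: [0.5003, 0.3863, 0.2318]
tcp_rot: [[-0.207, 0.002, -0.978], [0.978, 0.001, -0.207], [0.001, -1.0, -0.002]]
force: [0.2, -0.4, -1.0]
opening: 0.543
```

Call:
play_rows(
  commands=[
    [[-0.01, -0.01, 0.005], [0, 0, 0]],
    [[-0.03, -0.035, 0.01], [0, 0, 0]],
    [[-0.05, -0.07, 0.01], [0, 0, 0]],
    [[-0.068, -0.11, 0.01], [0, 0, 0]],
    [[-0.078, -0.15, 0.01], [0, 0, 0]],
    [[-0.08, -0.19, 0.01], [0, 0, 0]],
    [[-0.08, -0.23, 0.01], [0, 0, 0]],
    [[-0.08, -0.27, 0.01], [0, 0, 0]],
    [[-0.08, -0.31, 0.01], [0, 0, 0]],
    [[-0.08, -0.35, 0.01], [0, 0, 0]],
  ],
)

```text
time_s: 5.28
position: [0.4183, 0.0348, 0.2403]
tcp_rot: [[-0.207, -0.001, -0.978], [0.978, 0.0, -0.207], [0.0, -1.0, 0.001]]
force: [0.0, -0.2, -0.8]
opening: 0.543
```

Call:
play_rows(
  commands=[
    [[0, -0.04, 0], [0, 0, 0]],
    [[0, -0.08, 0], [0, 0, 0]],
    [[0.005, -0.12, 0], [0, 0, 0]],
    [[0.012, -0.155, 0], [0, 0, 0]],
    [[0.02, -0.185, 0], [0, 0, 0]],
    [[0.026, -0.202, 0], [0, 0, 0]],
    [[0.028, -0.21, 0], [0, 0, 0]],
    [[0.028, -0.21, 0], [0, 0, 0]],
  ],
)

```text
time_s: 6.28
position: [0.4474, -0.1735, 0.2404]
tcp_rot: [[-0.207, -0.001, -0.978], [0.978, 0.001, -0.207], [0.001, -1.0, 0.001]]
force: [-0.4, 0.3, 0.1]
opening: 0.544
```

```bash
python3 - <<'E'
from h import *
s=read_state();print(s["time_s"],s["position"],s["joint_positions"].round(1),s["opening"],s["force"].round(2))
c=cap("wrist","w2")
E
```

```text
6.275 [ 0.44742988 -0.17349212  0.24035143] [ -34.6   19.7  102.8    0.    57.5 -136.5] 0.5444593061631255 [-0.37  0.33  0.11]
```

View pics/w2.png

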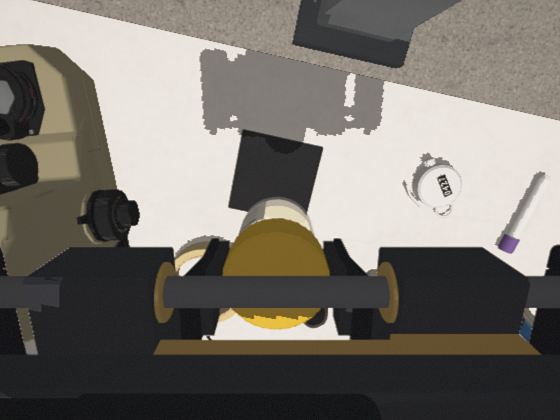

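The wrist view shows the jar held upright (cap at (277,270)) above the mat (277,175). I lower it onto the mat.

Call:
play_rows(
  commands=[
    [[0, 0, -0.015], [0, 0, 0]],
    [[0, 0, -0.045], [0, 0, 0]],
    [[0, 0, -0.08], [0, 0, 0]],
    [[0, 0, -0.115], [0, 0, 0]],
    [[0, 0, -0.14], [0, 0, 0]],
    [[0, 0, -0.155], [0, 0, 0]],
    [[0, 0, -0.162], [0, 0, 0]],
    [[0, 0, -0.165], [0, 0, 0]],
    [[0, 0, -0.167], [0, 0, 0]],
    [[0, 0, -0.167], [0, 0, 0]],
  ],
)

```text
time_s: 7.58
position: [0.4481, -0.1741, 0.074]
tcp_rot: [[-0.207, 0.001, -0.978], [0.978, -0.0, -0.207], [-0.001, -1.0, -0.001]]
force: [-0.3, -0.4, -0.3]
opening: 0.541
```

Call:
play_rows(
  commands=[
    [[0, 0, -0.001], [0, 0, 0]],
    [[0, 0, -0.002], [0, 0, 0]],
    [[0, 0, -0.002], [0, 0, 0]],
  ],
)

```text
time_s: 7.95
position: [0.4481, -0.1741, 0.0724]
tcp_rot: [[-0.207, 0.001, -0.978], [0.978, -0.001, -0.207], [-0.001, -1.0, -0.001]]
force: [-0.3, 0.5, 5.9]
opening: 0.544
```

Call:
play_rows(
  commands=[
    [[0, 0, 0.001], [0, 0, 0]],
    [[0, 0, 0.001], [0, 0, 0]],
    [[0, 0, 0.001], [0, 0, 0]],
    [[0, 0, 0.001], [0, 0, 0]],
    [[0, 0, 0.001], [0, 0, 0]],
  ],
  gripper=0.087,
)

```text
time_s: 8.57
position: [0.4478, -0.174, 0.0724]
tcp_rot: [[-0.207, -0.0, -0.978], [0.978, 0.0, -0.207], [0.0, -1.0, 0.0]]
force: [-0.3, -0.2, -0.2]
opening: 0.972
```

Call:
play_rows(
  commands=[
    [[0, 0, 0.01], [0, 0, 0]],
    [[0, 0, 0.03], [0, 0, 0]],
    [[0, 0, 0.06], [0, 0, 0]],
    [[0, 0, 0.1], [0, 0, 0]],
    [[0, 0, 0.14], [0, 0, 0]],
    [[0, 0, 0.18], [0, 0, 0]],
    [[0, 0, 0.22], [0, 0, 0]],
    [[0, 0, 0.24], [0, 0, 0]],
    [[0, 0, 0.25], [0, 0, 0]],
  ],
)

```text
time_s: 9.7
position: [0.4479, -0.174, 0.3243]
tcp_rot: [[-0.207, 0.002, -0.978], [0.978, -0.002, -0.207], [-0.002, -1.0, -0.002]]
force: [-0.5, -0.7, 0.1]
opening: 1.002
```

```bash
python3 - <<'E'
from h import *
s=read_state();print(s["time_s"],s["position"],s["joint_positions"].round(1),s["force"])
b=cap("scene");Q=cloud(b);P=Q[(abs(Q[...,0]-.448)<.07)&(abs(Q[...,1]+.174)<.07)&(Q[...,2]>.07)&(Q[...,2]<.09)]
print(len(P),P[:,2].max(),cv2.minEnclosingCircle(P[:,:2].astype(np.float32)*1000))
E
```

```text
9.7 [ 0.44788933 -0.1740094   0.32432745] [ -34.6   13.5   96.4   -0.    69.9 -136.5] [-0.52391503 -0.66880344  0.14523338]
404 0.07649366917049172 ((447.62469482421875, -174.8856201171875), 24.619211196899414)
```

The jar stands on the mat, with its top at 0.0745 and near the mat's centre. Now I check wrist feasibility for the hook pose with a quick joint model.

```bash
cat > k.py <<'E'
import numpy as np
from scipy.spatial.transform import Rotation as Ro
from scipy.optimize import least_squares
D=np.array([(30.28,82.16,.6243,.2466),(30.7,81.2,.6304,.2472),(19.7,102.8,.4799,.2404),(13.5,96.4,.4805,.3243)])
def f(p):
    a,b,r0,z0=p;A=np.radians(D[:,0]);B=A+np.radians(D[:,1])
    return np.r_[r0+a*np.sin(A)+b*np.sin(B)-D[:,2],z0+a*np.cos(A)+b*np.cos(B)-D[:,3]]
if __name__=="__main__":
    s=least_squares(f,[.4,.4,0,.1]);print("a,b,r0,z0",s.x,"res",abs(s.fun).max())
    # orientation: R = Rz(j1+10.2) Ry(j2+j3) Rz(j4) Ry(j5) Rz(-?j6) C
    def R(q,s4,s6):return Ro.from_euler("ZYZYZ",[q[0]+10.2,q[1]+q[2],s4*q[3],q[4],s6*q[5]],degrees=True)
    q0=[57.898,30.279,82.156,0,67.69,-10.225];q1=[27.6,30.7,81.2,0,68.1,-74.3]
    T0=np.array([[.3726,-.0012,-.928],[.928,-.0019,.3726],[-.0022,-1,0]]);T1=np.array([[-.206,-.001,-.979],[.979,0,-.206],[0,-1,0]])
    for s6 in(1,-1):
        C=R(q0,1,s6).inv()*Ro.from_matrix(T0);print(s6,np.degrees((R(q1,1,s6)*C*Ro.from_matrix(T1).inv()).magnitude()))
        if s6==1: CC=C
    cx=np.array([.2066,-.978,0]);cy=np.array([.978,.2066,0]);zz=np.array([0,0,1.])
    for phi in(35,45,60,75,90,95):
        p=np.radians(phi);d=np.cos(p)*cx-np.sin(p)*zz
        for nm,x in(("A",cy),("B",-cy)):
            T=Ro.from_matrix(np.c_[x,d,np.cross(x,d)])
            for pre in (95,125):
                az=35 if phi>70 else 42
                W=(Ro.from_euler("ZY",[az,pre],degrees=True).inv()*T*CC.inv()).as_euler("ZYZ",degrees=True)
                print(phi,nm,pre,"j4,j5,j6",W.round(0))
E
python3 k.py
```

```text
a,b,r0,z0 [ 0.58241745  0.38850592 -0.03018505 -0.10642897] res 0.013907685555584859Traceback (most recent call last):
  File "k.py", line 15, in <module>
    C=R(q0,1,s6).inv()*Ro.from_matrix(T0);print(s6,np.degrees((R(q1,1,s6)*C*Ro.from_matrix(T1).inv()).magnitude()))
      ~^^^^^^^^^
  File "k.py", line 11, in R
    def R(q,s4,s6):return Ro.from_euler("ZYZYZ",[q[0]+10.2,q[1]+q[2],s4*q[3],q[4],s6*q[5]],degrees=True)
                          ~~~~~~~~~~~~~^^^^^^^^^^^^^^^^^^^^^^^^^^^^^^^^^^^^^^^^^^^^^^^^^^^^^^^^^^^^^^^^^
  File "scipy/spatial/transform/_rotation.pyx", line 1413, in scipy.spatial.transform._rotation.Rotation.from_euler
ValueError: Expected axis specification to be a non-empty string of upto 3 characters, got ZYZYZ
```

```bash
sed -i 's/^def f(p)/D[:,2]=np.sqrt(D[:,2]**2-.111**2)\ndef f(p)/; s/^    def R(q.*/    def R(q,s4,s6):return Ro.from_euler("ZY",[q[0],q[1]+q[2]],degrees=True)*Ro.from_euler("ZYZ",[s4*q[3],q[4],s6*q[5]],degrees=True)/; s/35 if phi>70 else 42/20 if phi>70 else 34/' k.py; python3 k.py
```

```text
a,b,r0,z0 [ 0.59315935  0.39228369 -0.04932783 -0.11465506] res 0.01458557963023005
1 0.043715128940779745
-1 128.13167257908034
35 A 95 j4,j5,j6 [-52. 105.  17.]
35 A 125 j4,j5,j6 [-50.  86.  40.]
35 B 95 j4,j5,j6 [ -52.  105. -163.]
35 B 125 j4,j5,j6 [ -50.   86. -140.]
45 A 95 j4,j5,j6 [-42. 102.  19.]
45 A 125 j4,j5,j6 [-42.  79.  39.]
45 B 95 j4,j5,j6 [ -42.  102. -161.]
45 B 125 j4,j5,j6 [ -42.   79. -141.]
60 A 95 j4,j5,j6 [-28.  96.  22.]
60 A 125 j4,j5,j6 [-30.  70.  36.]
60 B 95 j4,j5,j6 [ -28.   96. -158.]
60 B 125 j4,j5,j6 [ -30.   70. -144.]
75 A 95 j4,j5,j6 [-15.  87.   9.]
75 A 125 j4,j5,j6 [-17.  58.  18.]
75 B 95 j4,j5,j6 [ -15.   87. -171.]
75 B 125 j4,j5,j6 [ -18.   58. -162.]
90 A 95 j4,j5,j6 [ 0. 85.  8.]
90 A 125 j4,j5,j6 [ 0. 55.  8.]
90 B 95 j4,j5,j6 [  -0.   85. -172.]
90 B 125 j4,j5,j6 [  -0.   55. -172.]
95 A 95 j4,j5,j6 [ 5. 84.  8.]
95 A 125 j4,j5,j6 [ 6. 54.  5.]
95 B 95 j4,j5,j6 [   5.   84. -172.]
95 B 125 j4,j5,j6 [   6.   54. -175.]
```

```bash
cat > traj.py <<'E'
import numpy as np
from scipy.spatial.transform import Rotation as Ro
cx=np.array([.2066,-.978,0]);cy=np.array([.978,.2066,0]);zz=np.array([0,0,1.]);c0=np.array([.482,.365,0])
def W(u,z,y=.05):return c0+u*cx+y*cy+z*zz
def tcp(th,off=0,back=0,h=.010):
    phi=np.radians(45)+th/2;d=np.array([np.cos(phi),-np.sin(phi)]);n=np.array([np.sin(phi),np.cos(phi)])
    E=np.array([.065-.148*np.cos(th),.047+.148*np.sin(th)])
    p=E+.015*d-h*n-.025*d-off*n-back*d
    return W(*p),cy*th/2
if __name__=="__main__":
    np.set_printoptions(precision=3,suppress=True)
    Rt=Ro.from_rotvec(-np.pi/4*cy)*Ro.from_euler("z",-90,degrees=True)
    print("total rv from down pose",Rt.as_rotvec())
    T0,_=tcp(0,.008,.07);T1,_=tcp(0,.008);print("T0",T0,"T1",T1,"from T0",T1-T0)
    for th in np.radians([0,3,*range(6,97,6),98]):
        p,r=tcp(th);print(round(np.degrees(th)),(p-T1),r)
E
python3 traj.py
```

```text
total rv from down pose [-0.474 -0.727 -1.482]
T0 [0.499 0.524 0.091] T1 [0.51  0.476 0.041] from T0 [ 0.01  -0.048 -0.049]
0 [ 0.001 -0.006  0.006] [0. 0. 0.]
3 [ 0.001 -0.006  0.014] [0.026 0.005 0.   ]
6 [ 0.001 -0.006  0.022] [0.051 0.011 0.   ]
12 [ 0.002 -0.009  0.038] [0.102 0.022 0.   ]
18 [ 0.003 -0.013  0.054] [0.154 0.032 0.   ]
24 [ 0.004 -0.018  0.069] [0.205 0.043 0.   ]
30 [ 0.005 -0.025  0.083] [0.256 0.054 0.   ]
36 [ 0.007 -0.034  0.097] [0.307 0.065 0.   ]
42 [ 0.009 -0.044  0.11 ] [0.358 0.076 0.   ]
48 [ 0.012 -0.055  0.121] [0.41  0.087 0.   ]
54 [ 0.014 -0.067  0.132] [0.461 0.097 0.   ]
60 [ 0.017 -0.08   0.141] [0.512 0.108 0.   ]
66 [ 0.02  -0.094  0.149] [0.563 0.119 0.   ]
72 [ 0.023 -0.108  0.155] [0.614 0.13  0.   ]
78 [ 0.026 -0.123  0.159] [0.666 0.141 0.   ]
84 [ 0.029 -0.139  0.162] [0.717 0.151 0.   ]
90 [ 0.033 -0.154  0.164] [0.768 0.162 0.   ]
96 [ 0.036 -0.17   0.163] [0.819 0.173 0.   ]
98 [ 0.037 -0.175  0.163] [0.836 0.177 0.   ]
```

Call:
play_rows(
  commands=[
    [[0.0, 0.015, 0.0], [0, 0, -0.1]],
    [[0.0, 0.045, 0.0], [0, 0, -0.25]],
    [[0.0, 0.08, 0.0], [0, 0, -0.42]],
    [[0.0, 0.12, 0.0], [0, 0, -0.6]],
    [[0.0, 0.16, 0.0], [0, 0, -0.78]],
    [[0.0, 0.2, 0.0], [0, 0, -0.96]],
    [[0.0, 0.24, 0.0], [0, 0, -1.14]],
    [[0.0, 0.28, 0.0], [0, 0, -1.31]],
    [[0.0, 0.32, 0.0], [0, 0, -1.46]],
    [[0.0, 0.36, 0.0], [0, 0, -1.571]],
  ],
  gripper=0.0,
)

```text
time_s: 11.0
position: [0.447, 0.1872, 0.3215]
tcp_rot: [[0.979, -0.002, -0.203], [0.203, -0.0, 0.979], [-0.002, -1.0, 0.0]]
force: [0.4, -0.1, 0.8]
opening: 0.02
```

Call:
play_rows(
  commands=[
    [[0.005, 0.04, 0.0], [-0.08, -0.017, 0]],
    [[0.01, 0.08, 0.0], [-0.16, -0.034, 0]],
    [[0.015, 0.12, 0.0], [-0.25, -0.053, 0]],
    [[0.02, 0.16, 0.0], [-0.34, -0.072, 0]],
    [[0.027, 0.2, 0.0], [-0.43, -0.091, 0]],
    [[0.033, 0.24, -0.01], [-0.52, -0.11, 0]],
    [[0.039, 0.28, -0.025], [-0.61, -0.129, 0]],
    [[0.045, 0.31, -0.045], [-0.69, -0.146, 0]],
    [[0.05, 0.33, -0.06], [-0.745, -0.157, 0]],
    [[0.051, 0.338, -0.07], [-0.768, -0.162, 0]],
  ],
)

```text
time_s: 12.25
position: [0.4979, 0.5246, 0.2485]
tcp_rot: [[0.978, 0.144, -0.15], [0.208, -0.694, 0.689], [-0.005, -0.705, -0.709]]
force: [-0.7, -0.2, 0.6]
opening: 0.007
```

```bash
python3 - <<'E'
from h import *
s=read_state();print(s["time_s"],s["position"],s["joint_positions"].round(1),s["tcp_rot"].round(3),s["force"].round(2))
E
```

```text
12.25 [0.49786745 0.52463682 0.24846302] [ 50.1  54.   44.9 -36.  109.   34.6] [[ 0.978  0.144 -0.15 ]
 [ 0.208 -0.694  0.689]
 [-0.005 -0.705 -0.709]] [-0.65 -0.23  0.63]
```

Call:
play_rows(
  commands=[
    [[0, 0, -0.02], [0, 0, 0]],
    [[0, 0, -0.055], [0, 0, 0]],
    [[0, 0, -0.09], [0, 0, 0]],
    [[0, 0, -0.12], [0, 0, 0]],
    [[0, 0, -0.145], [0, 0, 0]],
    [[0, 0, -0.158], [0, 0, 0]],
    [[0, 0, -0.162], [0, 0, 0]],
    [[0, 0, -0.162], [0, 0, 0]],
  ],
)

```text
time_s: 13.25
position: [0.4991, 0.5244, 0.0912]
tcp_rot: [[0.978, 0.147, -0.145], [0.207, -0.691, 0.693], [0.001, -0.708, -0.706]]
force: [-0.0, -1.2, -0.0]
opening: 0.001
```

```bash
python3 - <<'E'
from h import *
s=read_state();print(s["time_s"],s["position"],s["joint_positions"].round(1),s["tcp_rot"].round(3),s["force"].round(2))
a=cap("scene");w=cap("wrist");
cv2.imwrite("pics/h1.png",np.hstack([cv2.resize(a["frame"][60:260,60:340],(400,300)),cv2.resize(w["frame"],(400,300))])[:,:,::-1])
E
```

```text
13.25 [0.49912843 0.52437919 0.09124297] [ 50.   62.9  49.  -34.2  98.   42.5] [[ 0.978  0.147 -0.145]
 [ 0.207 -0.691  0.693]
 [ 0.001 -0.708 -0.706]] [-0.   -1.16 -0.03]
```

View pics/h1.png

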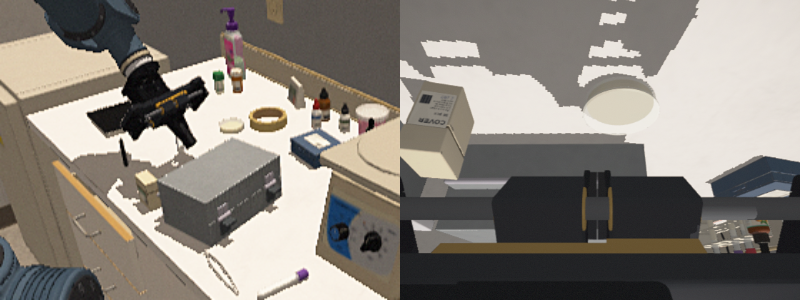

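The hook pose is as planned. The closed fingers sit in front of the lip, and the carton (430,130) and dish (620,105) are clear of the gripper body in the right half. I slide in under the lip along the finger axis.

Call:
play_rows(
  commands=[
    [[0.002, -0.008, -0.008], [0, 0, 0]],
    [[0.004, -0.018, -0.018], [0, 0, 0]],
    [[0.006, -0.028, -0.029], [0, 0, 0]],
    [[0.008, -0.038, -0.039], [0, 0, 0]],
    [[0.01, -0.045, -0.046], [0, 0, 0]],
    [[0.01, -0.048, -0.049], [0, 0, 0]],
    [[0.01, -0.048, -0.049], [0, 0, 0]],
  ],
)

```text
time_s: 14.22
position: [0.5089, 0.4758, 0.0414]
tcp_rot: [[0.978, 0.146, -0.146], [0.206, -0.692, 0.692], [-0.0, -0.707, -0.707]]
force: [0.0, -0.1, 0.0]
opening: 0.005
```

Call:
play_rows(
  commands=[
    [[0.001, -0.003, 0.003], [0, 0, 0]],
    [[0.001, -0.006, 0.006], [0, 0, 0]],
    [[0.001, -0.006, 0.014], [0.026, 0.005, 0]],
    [[0.001, -0.006, 0.022], [0.051, 0.011, 0]],
    [[0.001, -0.006, 0.022], [0.051, 0.011, 0]],
  ],
)

```text
time_s: 14.85
position: [0.5102, 0.4701, 0.0656]
tcp_rot: [[0.979, 0.138, -0.152], [0.205, -0.653, 0.729], [0.001, -0.744, -0.668]]
force: [1.1, 2.3, -0.5]
opening: 0.004
```

```bash
python3 - <<'E'
from h import *
s=read_state();print(s["time_s"],s["position"],s["force"].round(2),s["moment"].round(2))
a=cap("scene");cv2.imwrite("pics/h2.png",cv2.resize(a["frame"][100:240,100:300],(800,560))[:,:,::-1])
E
```

```text
14.85 [0.51020557 0.47011043 0.0655647 ] [ 1.1   2.31 -0.52] [0.77 0.16 0.  ]
```

View pics/h2.png

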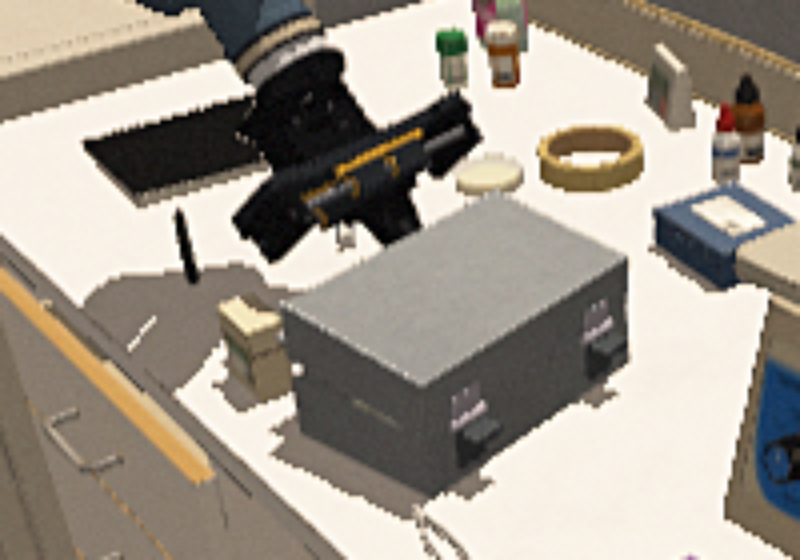

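The fingers are under the lip and the load is rising. I check the lid angle by depth.

```bash
cat > lid.py <<'E'
from h import *
from traj import cx,cy,c0
s=read_state();print(s["time_s"],s["position"].round(4),s["force"].round(2))
for n in("scene","top"):
    Q=cloud(cap(n)).reshape(-1,3);Q=Q[np.isfinite(Q).all(1)]
    u=(Q-c0)@cx;v=(Q-c0)@cy
    m=(u>-.05)&(u<.06)&(v<.0)&(v>-.09)&(Q[:,2]>.085)&(Q[:,2]<.14)
    if m.sum()>50:print(n,"top slope deg",np.degrees(np.arctan(np.polyfit(u[m],Q[m,2],1)[0])),"n",m.sum())
E
python3 lid.py
```

```text
14.9 [0.5102 0.4701 0.0648] [ 0.6   2.15 -1.99]
scene top slope deg -6.564600531042853 n 834
top top slope deg -6.366805385632246 n 1633
```

Call:
play_rows(
  commands=[
    [[0.0, -0.001, 0.008], [0.025, 0.005, 0]],
    [[0.001, -0.003, 0.016], [0.051, 0.011, 0]],
    [[0.002, -0.005, 0.024], [0.077, 0.016, 0]],
    [[0.002, -0.007, 0.032], [0.103, 0.021, 0]],
    [[0.003, -0.012, 0.047], [0.154, 0.032, 0]],
    [[0.004, -0.019, 0.061], [0.205, 0.043, 0]],
    [[0.006, -0.028, 0.075], [0.256, 0.054, 0]],
    [[0.008, -0.038, 0.088], [0.307, 0.065, 0]],
    [[0.011, -0.049, 0.099], [0.359, 0.076, 0]],
    [[0.013, -0.061, 0.11], [0.41, 0.086, 0]],
  ],
)

```text
time_s: 16.25
position: [0.5232, 0.4075, 0.1749]
tcp_rot: [[0.978, 0.064, -0.196], [0.206, -0.301, 0.931], [0.001, -0.951, -0.308]]
force: [0.1, 0.9, -1.2]
opening: 0.002
```

```bash
python3 - <<'E'
from h import *
s=read_state();print(s["time_s"],s["position"],s["force"].round(2),s["moment"].round(2),s["joint_positions"].round(0))
a=cap("scene");cv2.imwrite("pics/h3.png",cv2.resize(a["frame"][60:240,80:320],(640,480))[:,:,::-1])
E
```

```text
16.25 [0.5231625  0.40746881 0.17490484] [ 0.08  0.9  -1.21] [0.23 0.08 0.06] [ 35.  42.  74. -17.  73.  30.]
```

View pics/h3.png

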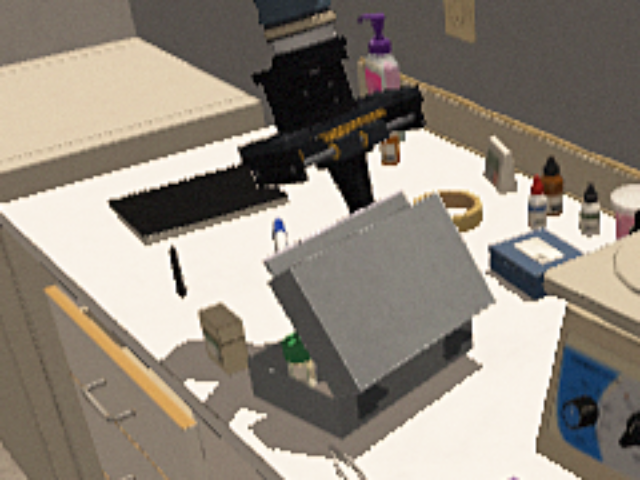

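The lid is at about 54° with the hook holding, and a green-capped vial shows in the right-hand cell. I continue the arc.

Call:
play_rows(
  commands=[
    [[0.003, -0.013, 0.009], [0.051, 0.011, 0]],
    [[0.006, -0.027, 0.017], [0.102, 0.022, 0]],
    [[0.009, -0.041, 0.023], [0.153, 0.033, 0]],
    [[0.012, -0.056, 0.027], [0.205, 0.044, 0]],
    [[0.015, -0.072, 0.03], [0.256, 0.054, 0]],
    [[0.017, -0.08, 0.031], [0.281, 0.06, 0]],
    [[0.019, -0.087, 0.032], [0.307, 0.065, 0]],
    [[0.02, -0.095, 0.032], [0.333, 0.07, 0]],
    [[0.022, -0.103, 0.031], [0.358, 0.076, 0]],
    [[0.023, -0.108, 0.031], [0.375, 0.08, 0]],
  ],
)

```text
time_s: 17.55
position: [0.5457, 0.3006, 0.2043]
tcp_rot: [[0.978, -0.016, -0.206], [0.207, 0.068, 0.976], [-0.001, -0.998, 0.07]]
force: [-0.9, 0.3, 0.2]
opening: 0.0
```

Call:
play_rows(
  commands=[
    [[0, 0, 0], [0, 0, 0]],
    [[0, 0, 0], [0, 0, 0]],
    [[0, 0, 0], [0, 0, 0]],
    [[0, 0, 0], [0, 0, 0]],
  ],
)

```text
time_s: 18.05
position: [0.5457, 0.3014, 0.2046]
tcp_rot: [[0.978, -0.015, -0.207], [0.207, 0.068, 0.976], [-0.001, -0.998, 0.07]]
force: [-0.1, 0.2, 0.0]
opening: 0.008
```

```bash
cat > lid2.py <<'E'
from h import *
from traj import cx,cy,c0
s=read_state();print(s["time_s"],s["position"].round(4),s["force"].round(2),s["joint_positions"].round(0))
Q=cloud(cap("top")).reshape(-1,3);Q=Q[np.isfinite(Q).all(1)]
u=(Q-c0)@cx;v=(Q-c0)@cy
for lo in range(60,200,20):
    m=(abs(v+.06)<.03)&(u>.04)&(u<.2)&(Q[:,2]>lo/1e3)&(Q[:,2]<(lo+20)/1e3)
    if m.sum(): print(lo,"u min/max",(u[m].min()*1e3).round(),(u[m].max()*1e3).round(),m.sum())
E
python3 lid2.py
```

```text
18.05 [0.5457 0.3014 0.2046] [-0.1   0.17  0.05] [17. 33. 86.  5. 62.  3.]
```

Call:
play_rows(
  commands=[
    [[-0.003, 0.015, 0.0], [0, 0, 0]],
    [[-0.01, 0.045, 0.01], [0, 0, 0]],
    [[-0.017, 0.08, 0.04], [0, 0, 0]],
    [[-0.025, 0.12, 0.08], [0, 0, 0]],
    [[-0.033, 0.16, 0.11], [0, 0, 0]],
    [[-0.041, 0.2, 0.12], [0, 0, 0]],
    [[-0.045, 0.22, 0.12], [0, 0, 0]],
  ],
  gripper=0.087,
)

```text
time_s: 18.98
position: [0.4997, 0.524, 0.3257]
tcp_rot: [[0.978, -0.013, -0.209], [0.209, 0.07, 0.975], [0.002, -0.997, 0.071]]
force: [-0.7, 0.0, 0.3]
opening: 0.721
```

```bash
python3 lid2.py; python3 - <<'E'
from h import *
a=cap("scene");t=cap("top");w=cap("wrist")
np.savez("t1",**{k:t[k] for k in("frame","depth","mtx","T")})
np.savez("w3",**{k:w[k] for k in("frame","depth","mtx","T")})
cv2.imwrite("pics/h4.png",np.hstack([cv2.resize(a["frame"][80:240,80:320],(400,300),interpolation=2),cv2.resize(w["frame"],(400,300))])[:,:,::-1])
E
```

```text
18.975 [0.4997 0.524  0.3257] [-0.74  0.01  0.31] [36. 34. 63.  4. 82. 24.]
160 u min/max 88.0 133.0 412
180 u min/max 89.0 97.0 79
```

View pics/h4.png

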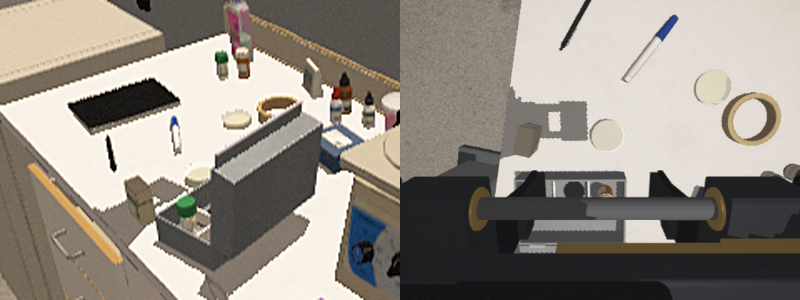

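The lid rests open: its lip edge at u≈89–97 mm, z≈190 matches 1.75 rad. Now I find the empty cell in the top view.

```bash
python3 - <<'E'
from h import *
from traj import cx,cy,c0
t=load("t1");Q=cloud(t);u=(Q-c0)@cx;v=(Q-c0)@cy;z=Q[...,2];F=t["frame"]
for y in(-.064,0,.064):
    m=(abs(u+.026)<.033)&(abs(v-y)<.028)
    print(y,"n",m.sum(),"z med/max",np.nanmedian(z[m]),np.nanmax(z[m]) if m.any() else None)
    k=m&(z>.05)&(z<.09)
    if k.sum()>20:print("   vial",cv2.minEnclosingCircle(np.c_[u[k],v[k],].astype(np.float32)*1000))
    p=m&(z<.015)&(F.max(-1)<60)
    if p.sum()>20:
        (uu,vv),r=cv2.minEnclosingCircle(np.argwhere(p)[:,::-1].astype(np.float32));P=ray(t,uu,vv,.009);print("   pad",p.sum(),P,(P-c0)@cx,(P-c0)@cy)
b=(abs(z-.046)<.006)&(abs(u)<.075)&(abs(v)<.11)
print("rim u",u[b].min(),u[b].max(),"v",v[b].min(),v[b].max())
cv2.imwrite("pics/cells.png",cv2.resize(F[150:270,120:280],(800,600),interpolation=2)[:,:,::-1])
E
```

```text
-0.064 n 2279 z med/max 0.6453038611675154 0.6729653396586893
   vial ((-26.52564239501953, -64.33938598632812), 15.572331428527832)
   pad 81 [0.42059728 0.37993131 0.009     ] -0.02728861908673636 -0.05696704741689731
0 n 1324 z med/max 0.6041136899591972 0.652598481511698
   pad 212 [0.48913121 0.39553027 0.009     ] -0.028385291593536154 0.013281874942226976
0.064 n 488 z med/max 0.007484346787254625 0.07222794585661885
   vial ((-25.568571090698242, 62.98209762573242), 16.86101722717285)
   pad 71 [0.54809834 0.40659051 0.009     ] -0.027019598383947935 0.07323677897744128
rim u -0.06510225943271837 0.07499791119675582 v -0.10222912086244303 0.10199534653146355
```

View pics/cells.png

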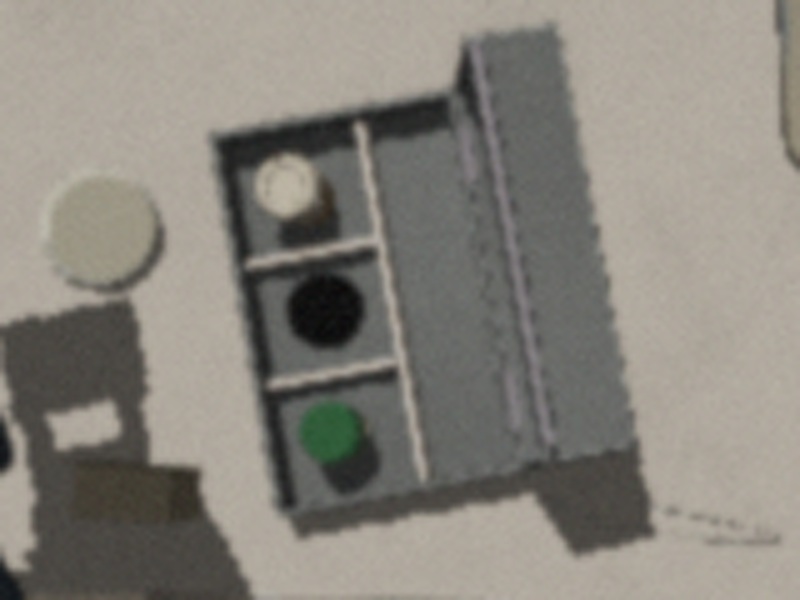

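The middle cell is empty, with its black pad at crop (326,311). The vials are at chest y = ±64 and centred. I go back for the jar.

Call:
play_rows(
  commands=[
    [[-0.002, -0.02, 0.0], [-0.01, -0.002, 0]],
    [[-0.006, -0.06, 0.0], [-0.03, -0.006, 0]],
    [[-0.01, -0.105, 0.0], [-0.05, -0.01, 0]],
    [[-0.013, -0.15, 0.0], [-0.06, -0.012, 0]],
    [[-0.017, -0.195, 0.0], [-0.068, -0.014, 0]],
    [[-0.02, -0.24, 0.0], [-0.068, -0.014, 0]],
    [[-0.024, -0.285, 0.0], [-0.068, -0.014, 0]],
  ],
)

```text
time_s: 20.05
position: [0.4762, 0.2327, 0.324]
tcp_rot: [[0.979, -0.002, -0.204], [0.204, -0.001, 0.979], [-0.003, -1.0, -0.001]]
force: [0.1, -0.0, 0.2]
opening: 0.998
```

Call:
play_rows(
  commands=[
    [[-0.003, -0.04, 0.0], [0, 0, 0.15]],
    [[-0.006, -0.08, 0.0], [0, 0, 0.32]],
    [[-0.01, -0.125, 0.0], [0, 0, 0.49]],
    [[-0.013, -0.17, 0.0], [0, 0, 0.66]],
    [[-0.016, -0.215, 0.0], [0, 0, 0.83]],
    [[-0.02, -0.26, 0.0], [0, 0, 1.0]],
    [[-0.023, -0.305, 0.0], [0, 0, 1.17]],
    [[-0.026, -0.35, 0.0], [0, 0, 1.34]],
    [[-0.028, -0.385, 0.0], [0, 0, 1.48]],
    [[-0.029, -0.41, 0.0], [0, 0, 1.571]],
  ],
)

```text
time_s: 21.3
position: [0.446, -0.1765, 0.324]
tcp_rot: [[-0.206, -0.002, -0.979], [0.979, -0.001, -0.206], [-0.0, -1.0, 0.002]]
force: [-0.5, 0.1, -0.8]
opening: 1.003
```

Call:
play_rows(
  commands=[
    [[0, 0, -0.02], [0, 0, 0]],
    [[0, 0, -0.06], [0, 0, 0]],
    [[0, 0, -0.1], [0, 0, 0]],
    [[0, 0, -0.13], [0, 0, 0]],
    [[0, 0, -0.14], [0, 0, 0]],
    [[0, 0, -0.14], [0, 0, 0]],
  ],
)

```text
time_s: 22.05
position: [0.4471, -0.1745, 0.1843]
tcp_rot: [[-0.206, -0.001, -0.979], [0.979, -0.0, -0.206], [-0.0, -1.0, 0.001]]
force: [0.5, -0.5, 0.3]
opening: 1.001
```

```bash
python3 - <<'E'
from h import *
from traj import cx,cy,c0
s=read_state();print(s["time_s"],s["position"],s["joint_positions"].round(1),s["tcp_rot"].round(3),s["opening"])
c=cap("wrist");Q=cloud(c);z=Q[...,2]
hsv=cv2.cvtColor(c["frame"],cv2.COLOR_RGB2HSV)
m=(z>.06)&(z<.09)&(hsv[...,1]>120)&(abs(Q[...,0]-.448)<.06)&(abs(Q[...,1]+.174)<.06)
P=Q[m];print(len(P),np.median(P[:,2]),cv2.minEnclosingCircle(P[:,:2].astype(np.float32)*1000))
t=load("t1");p=ray(t,185.2,212.2,.009);print("pad",p,(p-c0)@cx,(p-c0)@cy)
E
```

```text
22.05 [ 0.44709483 -0.1744508   0.18431909] [-3.470e+01  2.480e+01  1.062e+02 -1.000e-01  4.900e+01 -1.365e+02] [[-0.206 -0.001 -0.979]
 [ 0.979 -0.    -0.206]
 [-0.    -1.     0.001]] 1.0005124878326763
3143 0.0739655284711811 ((448.9512634277344, -174.4480438232422), 24.10787582397461)
pad [0.47744684 0.39035126 0.009     ] -0.025734214522448447 0.0007845765522738416
```

Call:
play_rows(
  commands=[
    [[0, 0, -0.015], [0, 0, 0]],
    [[0, 0, -0.045], [0, 0, 0]],
    [[0, 0, -0.075], [0, 0, 0]],
    [[0, 0, -0.095], [0, 0, 0]],
    [[0, 0, -0.107], [0, 0, 0]],
    [[0, 0, -0.112], [0, 0, 0]],
    [[0, 0, -0.112], [0, 0, 0]],
  ],
)

```text
time_s: 22.98
position: [0.4482, -0.1743, 0.073]
tcp_rot: [[-0.207, 0.001, -0.978], [0.978, -0.002, -0.207], [-0.002, -1.0, -0.0]]
force: [0.2, -0.4, 0.1]
opening: 0.998
```

Call:
play_rows(
  commands=[
    [[0, 0, 0], [0, 0, 0]],
    [[0, 0, 0], [0, 0, 0]],
    [[0, 0, 0], [0, 0, 0]],
    [[0, 0, 0], [0, 0, 0]],
    [[0, 0, 0], [0, 0, 0]],
    [[0, 0, 0], [0, 0, 0]],
  ],
  gripper=0.035,
)

```text
time_s: 23.72
position: [0.4478, -0.174, 0.0726]
tcp_rot: [[-0.207, 0.0, -0.978], [0.978, -0.001, -0.207], [-0.001, -1.0, 0.0]]
force: [-0.6, 0.1, 0.8]
opening: 0.546
```

Call:
play_rows(
  commands=[
    [[0, 0, 0.005], [0, 0, 0]],
    [[0, 0, 0.02], [0, 0, 0]],
    [[0, 0, 0.045], [0, 0, 0]],
    [[0, 0, 0.08], [0, 0, 0]],
    [[0, 0, 0.115], [0, 0, 0]],
    [[0, 0, 0.15], [0, 0, 0]],
    [[0, 0, 0.175], [0, 0, 0]],
    [[0, 0, 0.187], [0, 0, 0]],
    [[0, 0, 0.187], [0, 0, 0]],
  ],
)

```text
time_s: 24.85
position: [0.4479, -0.1741, 0.2604]
tcp_rot: [[-0.207, 0.002, -0.978], [0.978, -0.002, -0.207], [-0.002, -1.0, -0.001]]
force: [-0.7, -0.2, 0.2]
opening: 0.543
```

Call:
play_rows(
  commands=[
    [[-0.005, 0.01, 0.015], [0, 0, 0]],
    [[-0.014, 0.035, 0.035], [0, 0, 0]],
    [[-0.022, 0.07, 0.055], [0, 0, 0]],
    [[-0.028, 0.11, 0.068], [0, 0, 0]],
    [[-0.028, 0.15, 0.075], [0, 0, 0]],
    [[-0.028, 0.19, 0.08], [0, 0, 0]],
    [[-0.028, 0.235, 0.08], [0, 0, 0]],
    [[-0.028, 0.28, 0.08], [0, 0, 0]],
    [[-0.028, 0.32, 0.08], [0, 0, 0]],
    [[-0.028, 0.36, 0.08], [0, 0, 0]],
  ],
)

```text
time_s: 26.1
position: [0.4185, 0.1875, 0.3392]
tcp_rot: [[-0.207, -0.002, -0.978], [0.978, -0.001, -0.207], [-0.001, -1.0, 0.002]]
force: [0.3, -0.3, -1.4]
opening: 0.544
```

Call:
play_rows(
  commands=[
    [[0.008, 0.035, 0.0], [0, 0, 0]],
    [[0.018, 0.07, 0.0], [0, 0, 0]],
    [[0.028, 0.105, 0.0], [0, 0, 0]],
    [[0.038, 0.14, 0.0], [0, 0, 0]],
    [[0.047, 0.17, 0.0], [0, 0, 0]],
    [[0.054, 0.192, 0.0], [0, 0, 0]],
    [[0.057, 0.202, 0.0], [0, 0, 0]],
    [[0.057, 0.204, 0.0], [0, 0, 0]],
    [[0.057, 0.204, 0.0], [0, 0, 0]],
  ],
)

```text
time_s: 27.22
position: [0.4763, 0.3893, 0.3394]
tcp_rot: [[-0.206, -0.001, -0.978], [0.978, -0.002, -0.206], [-0.002, -1.0, 0.001]]
force: [-0.4, -0.7, -0.3]
opening: 0.544
```

```bash
python3 - <<'E'
from h import *
s=read_state();print(s["time_s"],s["position"],s["joint_positions"].round(1),s["tcp_rot"].round(3),s["opening"],s["force"].round(1))
w=cap("wrist");np.savez("w4",**{k:w[k] for k in("frame","depth","mtx","T")})
Q=cloud(w);from traj import cx,cy,c0
u=(Q-c0)@cx;v=(Q-c0)@cy;z=Q[...,2]
for y in(-.064,.064):
    k=(abs(u+.026)<.035)&(abs(v-y)<.03)&(z>.05)&(z<.08)
    if k.sum()>20:print("vial",y,k.sum(),cv2.minEnclosingCircle(np.c_[u[k],v[k]].astype(np.float32)*1000))
K=w["mtx"]
for p in ([.4766,.3904,.009],):
    q=w["T"][:3,:3].T@(np.array(p)-w["T"][:3,3]);print("cell centre px",(K@q/q[2])[:2])
a=cap("scene")
cv2.imwrite("pics/p1.png",np.hstack([cv2.resize(a["frame"][80:240,80:320],(400,300),interpolation=2),cv2.resize(w["frame"],(400,300))])[:,:,::-1])
E
```

```text
27.225 [0.47631972 0.38930532 0.33943349] [ 28.9  24.5  76.9  -0.1  78.7 -73. ] [[-0.206 -0.001 -0.978]
 [ 0.978 -0.002 -0.206]
 [-0.002 -1.     0.001]] 0.5441370302798185 [-0.4 -0.7 -0.3]
vial -0.064 568 ((-25.50757598876953, -63.13898849487305), 15.645330429077148)
cell centre px [277.52941623 164.34705757]
```

View pics/p1.png

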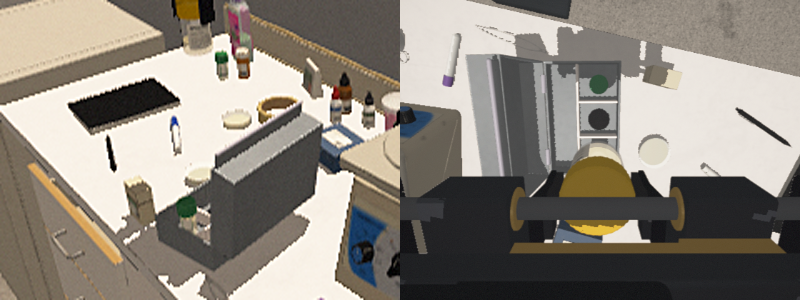

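The wrist view (right half) shows the jar held upright just over the chest, with the pad at (600,118) below it and a vial at (600,83). The lid is clear behind. I descend.

Call:
play_rows(
  commands=[
    [[0, 0, -0.015], [0, 0, 0]],
    [[0, 0, -0.045], [0, 0, 0]],
    [[0, 0, -0.08], [0, 0, 0]],
    [[0, 0, -0.115], [0, 0, 0]],
    [[0, 0, -0.145], [0, 0, 0]],
    [[0, 0, -0.165], [0, 0, 0]],
    [[0, 0, -0.18], [0, 0, 0]],
    [[0, 0, -0.19], [0, 0, 0]],
    [[0, 0, -0.2], [0, 0, 0]],
    [[0, 0, -0.2], [0, 0, 0]],
  ],
)

```text
time_s: 28.58
position: [0.4766, 0.3898, 0.1391]
tcp_rot: [[-0.207, -0.001, -0.978], [0.978, -0.001, -0.207], [-0.001, -1.0, 0.001]]
force: [-0.7, 0.7, -1.2]
opening: 0.546
```

Call:
play_rows(
  commands=[
    [[0, 0, -0.01], [0, 0, 0]],
    [[0, 0, -0.02], [0, 0, 0]],
    [[0, 0, -0.03], [0, 0, 0]],
    [[0, 0, -0.04], [0, 0, 0]],
    [[0, 0, -0.048], [0, 0, 0]],
    [[0, 0, -0.054], [0, 0, 0]],
    [[0, 0, -0.058], [0, 0, 0]],
    [[0, 0, -0.06], [0, 0, 0]],
    [[0, 0, -0.061], [0, 0, 0]],
    [[0, 0, -0.061], [0, 0, 0]],
  ],
)

```text
time_s: 29.82
position: [0.4769, 0.3901, 0.0787]
tcp_rot: [[-0.207, 0.0, -0.978], [0.978, -0.001, -0.207], [-0.001, -1.0, -0.0]]
force: [-0.1, 0.1, -0.4]
opening: 0.548
```

Next I make small steps until contact is felt.

Call:
play_rows(
  commands=[
    [[0, 0, -0.0005], [0, 0, 0]],
    [[0, 0, -0.001], [0, 0, 0]],
    [[0, 0, -0.0015], [0, 0, 0]],
    [[0, 0, -0.0015], [0, 0, 0]],
  ],
)

```text
time_s: 30.32
position: [0.477, 0.3901, 0.0776]
tcp_rot: [[-0.207, 0.001, -0.978], [0.978, -0.001, -0.207], [-0.001, -1.0, -0.0]]
force: [-1.2, 0.5, 4.2]
opening: 0.543
```

Call:
play_rows(
  commands=[
    [[0, 0, 0.0005], [0, 0, 0]],
    [[0, 0, 0.0005], [0, 0, 0]],
    [[0, 0, 0.0005], [0, 0, 0]],
    [[0, 0, 0.0005], [0, 0, 0]],
    [[0, 0, 0.0005], [0, 0, 0]],
  ],
  gripper=0.07,
)

```text
time_s: 30.95
position: [0.4768, 0.39, 0.0775]
tcp_rot: [[-0.207, -0.0, -0.978], [0.978, -0.001, -0.207], [-0.001, -1.0, 0.0]]
force: [-0.4, 0.1, 0.1]
opening: 0.801
```

Call:
play_rows(
  commands=[
    [[0, 0, 0.008], [0, 0, 0]],
    [[0, 0, 0.025], [0, 0, 0]],
    [[0, 0, 0.05], [0, 0, 0]],
    [[0, 0, 0.085], [0, 0, 0]],
    [[0, 0, 0.12], [0, 0, 0]],
    [[0, 0, 0.16], [0, 0, 0]],
    [[0, 0, 0.2], [0, 0, 0]],
    [[0, 0, 0.24], [0, 0, 0]],
    [[0, 0, 0.27], [0, 0, 0]],
    [[0, 0, 0.28], [0, 0, 0]],
  ],
)

```text
time_s: 32.2
position: [0.4773, 0.3903, 0.3612]
tcp_rot: [[-0.207, 0.005, -0.978], [0.978, 0.002, -0.207], [0.001, -1.0, -0.005]]
force: [0.3, 0.1, 0.3]
opening: 0.805
```

Call:
play_rows(
  commands=[
    [[-0.01, 0.03, 0], [0, 0, 0]],
    [[-0.02, 0.07, 0], [0, 0, 0]],
    [[-0.03, 0.11, 0], [0, 0, 0]],
    [[-0.04, 0.15, 0], [0, 0, 0]],
    [[-0.05, 0.18, 0], [0, 0, 0]],
    [[-0.055, 0.2, 0], [0, 0, 0]],
    [[-0.055, 0.2, 0], [0, 0, 0]],
  ],
)

```text
time_s: 33.08
position: [0.4206, 0.5907, 0.3561]
tcp_rot: [[-0.209, -0.002, -0.978], [0.978, -0.003, -0.209], [-0.002, -1.0, 0.002]]
force: [-0.8, 0.4, 0.2]
opening: 0.803
```

```bash
python3 lid2.py; python3 - <<'E'
from h import *
from traj import cx,cy,c0
t=cap("top");Q=cloud(t);u=(Q-c0)@cx;v=(Q-c0)@cy;z=Q[...,2]
for y in(-.064,0,.064):
    k=(abs(u+.026)<.035)&(abs(v-y)<.032)&(z>.05)&(z<.1)
    if k.sum()>20:print(y,k.sum(),np.median(z[k]),cv2.minEnclosingCircle(np.c_[u[k],v[k]].astype(np.float32)*1000))
t0=load("t0");Q0=cloud(t0)
for n,p,h in(("carton",(.380,.480),(.04,.08)),("dish",(.520,.5137),(.008,.03)),("tally",(.4174,0),(.012,.05)),("tube",(.4286,.110),(.008,.05))):
    r=[]
    for q in(Q0,Q):
        k=(np.hypot(q[...,0]-p[0],q[...,1]-p[1])<.06)&(q[...,2]>h[0])&(q[...,2]<h[1])&((q-c0)@cx<-.086 if n in("carton","dish") else True)
        r+=[q[k].mean(0)[:2].round(4),k.sum()]
    print(n,r)
cv2.imwrite("pics/fin.png",np.hstack([cv2.resize(t["frame"][140:280,100:300],(400,280)),cv2.resize(cap("scene")["frame"][80:240,80:320],(400,280))])[:,:,::-1])
E
```

```text
33.075 [0.4206 0.5907 0.3561] [-0.78  0.38  0.19] [ 46.  34.  58.  -0.  89. -56.]
160 u min/max 88.0 132.0 416
180 u min/max 90.0 98.0 78
-0.064 128 0.06262134719414303 ((-26.205909729003906, -64.08627319335938), 15.87267017364502)
0 306 0.07796700298264081 ((-33.04279708862305, 6.343936443328857), 33.9136962890625)
0.064 144 0.06646781990384476 ((-25.73827362060547, 63.13321304321289), 16.8669376373291)
carton [array([0.3801, 0.4799]), np.int64(238), array([0.3802, 0.4801]), np.int64(238)]
dish [array([0.5204, 0.5136]), np.int64(433), array([0.5203, 0.5138]), np.int64(427)]
tally [array([ 0.4169, -0.0015]), np.int64(263), array([ 0.4169, -0.0014]), np.int64(260)]
tube [array([0.432, 0.109]), np.int64(163), array([0.4314, 0.1091]), np.int64(163)]
```

View pics/fin.png

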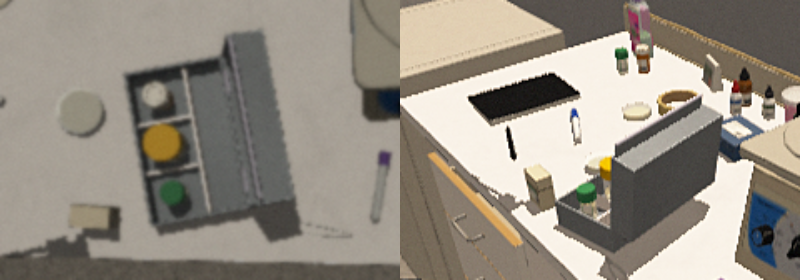

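The yellow-capped jar stands in the middle cell at (162,143). The vials and the other things are unmoved and the lid is open.

```bash
python3 -c "
from rig import *
print(hand_in())"
```

```text
the job is handed in; nothing more can be done
None
```

The jar now stands upright on the pad in the chest's middle cell, which was the empty one, and the lid rests open. I handed the job in at about 33 s of the 72 s allowed.

**What I did:** I lifted the jar by its cap off the lid and set it on the mat, passing in front of the centrifuge. I then hooked the lid's lip with the closed fingers and swung it back until it rested on its stop. Last, I fetched the jar, lowered it until I felt about 4 N of contact, let go and backed the arm clear.

**Last checks:**
- **Jar:** its top measured 78 mm above the worktop, against 79 mm expected. The circle I fitted for its centre was spoiled by neighbouring points, with a radius of 34 mm instead of 24 mm. I relied instead on the release position (under 1 mm from the cell centre) and the final picture.
- **Lid:** the lip measured 90–98 mm behind the chest's centre at a height of about 190 mm, which matches 1.75 rad.
- **Vials, carton, dish, tally and tube:** none had shifted by more than about 1 mm.
- **Tape roll and forceps:** I did not re-measure these. The forceps looked in place in the final picture.
- **Forces:** every reading I took stayed under 6 N.

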